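Take the worn soft jaw off the bench vise

ROBOT

A 7-joint arm with a two-finger parallel gripper is mounted at the origin on the work surface. World frame = base frame: x ahead of the robot, y to its left, z up, the work surface at z = 0. Lengths are in mm, angles in rad, forces in N, time in s.
With the tool pointing down it reaches from about 425 to 875 mm from the base axis. Payload 9.9 kg.
Tool frame: the origin (TCP) lies at the very end of the fingers, on their centre line; the grasp point (between the pads) lies 19 mm behind it (r.grasp_offset is the distance from the TCP to the grasp point, in mm); z points along the fingers, y is the line along which they close (so a half turn about z gives the same grasp; the last joint's range is limited). The gripper opens to 85 mm and grips with 20 to 120 N. Pads are 22 mm wide; open, the fingers measure 114 mm over their backs; the gripper's body (76 mm by 85 mm) begins 54 mm behind the grasp point. The pads swing forward as they close: fully open they stand 13 mm farther back than shut.
Start: joints at [1.139, 0.576, 0.025, 1.437, -0.015, 1.129, -0.057], TCP at [230.065, -634.586, 231.289] pointing down, gripper open.
Joint ranges: [-2.76, 2.76], [-0.34, 2.15], [-1.52, 1.57], [0.19, 2.46], [-1.09, 4.23], [0.17, 1.99], [-2.82, 2.82]. Speed limits (rad/s): [2.22, 2.22, 3.01, 3.01, 3.14, 3.14, 3.14].

INTERFACE

Orientations are given as a unit quaternion [w, x, y, z].
In Python, from cell import get_state, eyes, job, r gives the robot as it stands.
- The arm moves only by the tool play_rows, never from a script. Its argument "deltas" is one flat list of numbers, 7 for each row, row after row: the shift along the tool's x, y, z each as a share of 2 cm, from -1 to 1, then the turn, a rotation vector about the tool's x, y, z each as a share of 0.12 rad, from -1 to 1, then the gripper's target within -1 to 1 (fully open at 1, half-way at 0, shut at -1). A call has 1 to 12 rows; each row shifts and turns the commanded pose from where the row before left it, along the tool's axes as they then stand; what a row does not reach is not made up. A row lasts 1/10 s, in which the tool goes at most 50 mm and 8.59 degrees, less where a joint would pass 70% of its speed; a pose out of reach is approached as far as the arm can. A call with a number of a shift or a turn outside -1 to 1 is refused whole. A call with a gripper value outside its range is refused whole. The fingers move at their own pace and stop on an object; the grip force is fixed at half the most. Time passes only in rows, so rows that do not move let the fingers close. It gives the time, the measured TCP pose, the force, the opening and the grip force at its end, in the units of the state.
- get_state(): the state, without advancing time (a new reading comes with each control period).
- eyes.read_camera(name): name is "scene" or "top" or "wrist"; returns (picture, depth): 400x640x3 uint8, red, green, blue; 400x640 float32, mm along the optical axis (not along the pixel's ray), 0 where there is no reading.
- eyes.get_calibration(name): a dict with "mtx" (3x3 intrinsics, pixels), "rvec" (rotation vector, rad) and "tvec" (3), from world to camera coordinates, as OpenCV has them; the wrist camera has in their place "mount" (4x4, takes a point from camera to tool coordinates, whose origin is the TCP and whose axes are the flange's). Camera axes: x right, y down, z forward; pixel columns grow to the right and rows downward; lengths in mm; the calibration is good to about 2 mm. A picture is of the moment at which its call begins: read the wrist's pose just before it. get_calibration takes no time and is no camera call.
- job.job_done(): hands the job in; it is judged then, once.
The state is a dict: "clock": time; "joint_pos": joint angles; "joint_vel": joint speeds; "joint_efforts": joint torques, N m; "tool_pos": TCP position; "tcp_rot": TCP orientation; "force": force on the tool from outside, world axes, zero at the start; "wrist_torque": the same for the moment, N m; "gripper_width": opening from 0.0 (shut) to 1.0 (fully open); "gripper_force": force on a finger pad.
Only numpy, scipy, OpenCV 4.12 (cv2) and the standard library are available. Lean on these libraries where they do the work, as an engineer would, in place of code of your own. Each camera call takes 0.05 s, during which the arm holds its last target. There are 200 camera calls.

TASK

Two aluminium soft-jaw bars are clicked onto the rails on top of the bench vise's jaws. Take off the worn one, the bar with a bite out of the middle of its top edge, by sliding it endways out of its click, and lay it down flat in the steel tray without dropping it. It comes off at only one end, which you must find by feel: never force it where it is solid; leave the good bar clicked in place and do not disturb the things on the bench.

Things in the scene. Friction and masses are not known exactly. Their poses are not given: they have to be found in the camera images.
- vise: green bench vise fixed to the bench, base 170 x 140; origin at the centre of its base on the bench, z up, x across the two jaws, y along them. Jaws 125 long in y, flat tops 120 above the origin; a steel T-rail, 18 wide, runs the whole length of each jaw top, centred at x = -22 and x = +22. The screw handle is on the -x side, below 80
- vise_top (a point): middle between the jaws at the height of the jaw tops, vise axes. Rail, hidden stop and spring ball rise up to 23 above the jaw top, inside the bar: fingers that follow a bar over its bared rail must keep their tips higher than that
- worn_bar: the worn soft jaw: aluminium bar 125 long (its y), 30 wide (x), 48 high (z), about 0.28 kg, with a bite 37 long and 14 deep out of the middle of its top; origin at the centre of its underside. It starts centred on one of the jaw tops, ends flush, wrapped round the T-rail (1.5 play): it cannot be lifted, only slid endways along y, and is off the rail after 125
- worn_bar_mid (a point): point in the worn bar's middle, 24 above its underside, same axes. A spring ball holds the bar at home: after 1 to 3 of play, a push of 8 to 22 N on an end face makes it click out one way (+y or -y), and then it slides easily. The other way a hidden stop is rigid after 1 to 3; which way changes, and can only be felt. Over 60 N while within 8 of home harms it
- good_bar: the good soft jaw, on the other jaw: as the worn bar but with an unbroken flat top; origin at the centre of its underside. It must stay clicked in (may move up to 6). The gap between the two bars is only 14, too narrow for a finger: the worn bar can be grasped only where it sticks out past the jaws
- tray: dark steel open tray fixed to the bench, 150 (x) x 200 (y) outside, 40 high, walls 4, floor 4 thick; origin at the centre of its underside. It is left or right of the vise
- tin: upright can, 74 diameter, 80 high, a bystander; origin at the centre of its underside; on the other side of the vise from the tray
- hammer: hammer lying on the bench beyond the vise, along its x, a bystander
- wrench: wrench lying on the bench beyond the vise, along its x, a bystander
There are look-alikes about, which are no part of the job. Leave any turquoise look-alike of the worn_bar alone. Several things look just like the tray: the one meant starts nearest to the robot's base.

How it is judged:
By the outcome, as a careful person would: the job done as asked, in the order asked, and still so for the second after the job is handed in, with the robot touching nothing.
It also fails if it takes over 69 s, if anything falls off the work surface, if the arm or the gripper's body presses on something with over 40 N, if the wrist force passes 120 N, or if a joint passes its speed limit or range.

## Working session

There is one attempt and no reset: what is moved stays moved. The work goes in short steps, Python scripts to look and compute and a tool call to move; the robot and the scene stay as the last step left them, time stands still between calls to the robot, and variables do not carry over. Pictures are saved under pics/ and viewed, at most 10 in all, crops included, and the job is handed in when it is done.

Besides the shell and the picture viewer there is one more tool, called as name(argument=value, ...) on one line, values as JSON. play_rows: Moves the arm, as the interface text tells. Shift numbers are shares of 2 cm and turn numbers shares of 0.12 rad, none past 1 either way. Its arguments: {"type":"object","properties":{"deltas":{"type":"array"}},"required":["deltas"]}

```bash
mkdir -p pics
cat > h.py <<'E'
import numpy as np, cv2
from cell import get_state, eyes, job, r
from scipy.spatial.transform import Rotation as R
def snap(n,f,crop=None,k=1):
    s=get_state(); im,d=eyes.read_camera(n); np.savez('pics/'+f+'.npz',im=im,d=d,p=s['tool_pos'],q=s['tcp_rot'])
    o=im if crop is None else im[crop[1]:crop[3],crop[0]:crop[2]]
    cv2.imwrite('pics/'+f+'.png',cv2.resize(o[:,:,::-1],None,fx=k,fy=k))
def world(n,f):
    z=np.load('pics/'+f+'.npz'); d=z['d']; c=eyes.get_calibration(n); K=np.array(c['mtx'])
    v,u=np.mgrid[:400,:640]; P=np.stack([(u-K[0,2])/K[0,0]*d,(v-K[1,2])/K[1,1]*d,d],-1)
    if 'mount' in c:
        M=np.array(c['mount']); q=z['q']; P=P@M[:3,:3].T+M[:3,3]
        return P@R.from_quat([q[1],q[2],q[3],q[0]]).as_matrix().T+z['p']
    Rm=cv2.Rodrigues(np.array(c['rvec'],float))[0]
    return (P-np.array(c['tvec']).ravel())@Rm
E
python3 - <<'E'
from h import *
snap('top','t0'); snap('scene','s0')
print(get_state())
E
```

```text
{'clock': 0.1, 'joint_pos': array([ 1.1392006 ,  0.57640567,  0.02481608,  1.43778636, -0.01500627,
        1.12901386, -0.05648835]), 'joint_vel': array([-0.00011936, -0.00291889,  0.00063165, -0.00175955, -0.00028954,
        0.0009197 ,  0.00101477]), 'joint_efforts': array([ 6.25968954e-03, -7.67304897e+01,  2.25787483e+00, -2.86609286e+01,
        1.58575882e-02,  8.46461771e-03, -7.61260878e-06]), 'tool_pos': array([ 229.95173682, -634.20834812,  230.56994909]), 'tcp_rot': array([-6.99340716e-04,  9.84911679e-01,  1.73056271e-01, -1.47556518e-04]), 'force': array([ 0.23603926,  0.10946   , -0.10677253]), 'wrist_torque': array([-0.03228725, -0.01367977,  0.01123894]), 'gripper_force': 0.0, 'gripper_width': 1.0010412946583915}
```

View pics/t0.png

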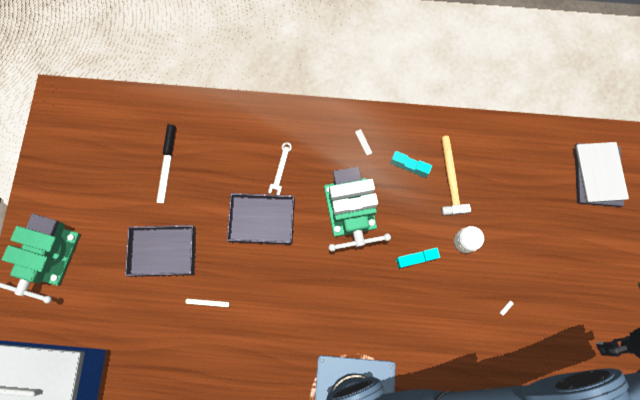

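View pics/s0.png

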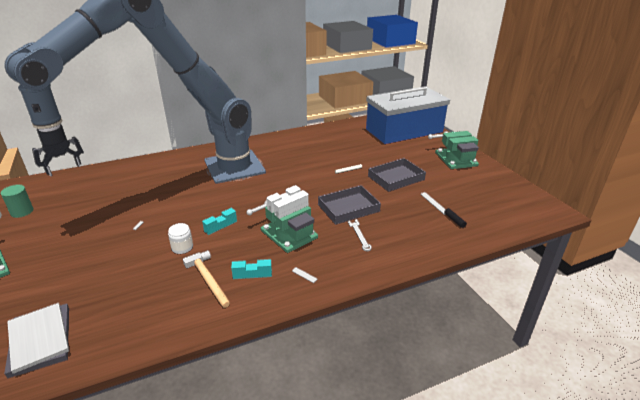

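The top view shows the vise at about (353,200) with two bars. The tray nearest the base is at (262,218), the tin at (469,239), and turquoise decoys at (412,163) and (418,258).

Run:
```python
from h import *
a=np.load('pics/t0.npz')['im'][150:260,310:410]; b=np.load('pics/s0.npz')['im'][175:255,250:330]
a=cv2.resize(a,(400,440),interpolation=cv2.INTER_CUBIC); b=cv2.resize(b,(400,440),interpolation=cv2.INTER_CUBIC)
cv2.imwrite('pics/c0.png',np.hstack([a,b])[:,:,::-1])
P=world('top','t0'); z=P[...,2]
v,u=np.mgrid[:400,:640]
def rep(n,m):
    p=P[m]; rc=cv2.minAreaRect(p[:,:2].astype(np.float32)); print(n,len(p),p.mean(0).round(),rc, cv2.boxPoints(rc).round().tolist())
box=lambda a,b,c,d:(u>a)&(u<c)&(v>b)&(v<d)
rep('bars',box(310,150,400,240)&(z>145)&(z<185))
rep('mid',box(310,150,400,240)&(z>145)&(z<161))
rep('tray',box(215,180,305,255)&(z>25)&(z<50))
rep('tin',box(445,215,495,260)&(z>60))
rep('hammer',box(435,130,475,220)&(z>8))
rep('wrench',box(265,135,298,193)&(z>4)&(z<25))
rep('base',box(60+260,170,390,250)&(z>10)&(z<30))
```

```text
bars 1001 [572.  51. 164.] ((573.4811401367188, 50.581520080566406), (76.32699584960938, 125.48701477050781), 15.13703441619873) [[520.0, 101.0], [553.0, -20.0], [627.0, -0.0], [594.0, 121.0]]
mid 230 [558.  50. 154.] ((572.794189453125, 51.1884765625), (74.68097686767578, 123.93838500976562), 15.511045455932617) [[520.0, 101.0], [553.0, -19.0], [625.0, 1.0], [592.0, 121.0]]
tray 399 [510. 333.  37.] ((508.672607421875, 328.0807189941406), (151.84214782714844, 200.7558135986328), 2.283756732940674) [[429.0, 425.0], [437.0, 225.0], [589.0, 231.0], [581.0, 431.0]]
tin 481 [ 486. -307.  107.] ((385.746826171875, -97.74493408203125), (71.84762573242188, 559.4412841796875), 25.747920989990234) [[232.0, 139.0], [475.0, -365.0], [540.0, -334.0], [297.0, 170.0]]
hammer 816 [ 673. -265.   48.] ((484.2279052734375, -141.92074584960938), (206.15541076660156, 725.9400024414062), 57.828025817871094) [[122.0, -36.0], [737.0, -422.0], [846.0, -248.0], [232.0, 139.0]]
wrench 376 [686. 284.   7.] ((699.1708984375, 283.00933837890625), (194.53941345214844, 102.01941680908203), 5.041250228881836) [[598.0, 325.0], [607.0, 224.0], [801.0, 241.0], [792.0, 342.0]]
base 431 [540.  72.  18.] ((566.3860473632812, 42.404815673828125), (187.5104217529297, 195.70355224609375), 15.320083618164062) [[450.0, 112.0], [502.0, -77.0], [683.0, -27.0], [631.0, 162.0]]
```

View pics/c0.png

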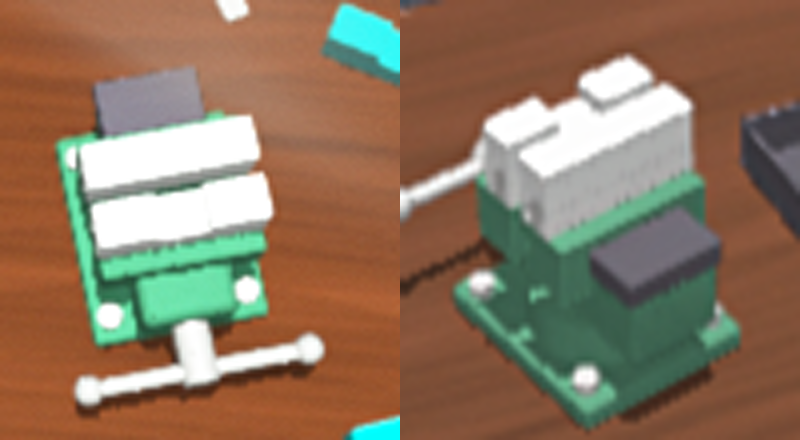

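The worn bar is the near one, on the handle side at about (552,45), with vise yaw about 15.3°. I'll turn the tool to match the vise axes with the gripper shut, then go to its -y end.

play_rows(deltas=[0, 0, 0, 0, 0, -1, -1, 0, 0, 0, 0, 0, -1, -1, 0, 0, 0, 0, 0, -1, -1, 0, 0, 0, 0, 0, -1, -1, 0, 0, 0, 0, 0, -1, -1, 0, 0, 0, 0, 0, -1, -1, 0, 0, 0, 0, 0, -1, -1, 0, 0, 0, 0, 0, -1, -1, 0, 0, 0, 0, 0, -1, -1, 0, 0, 0, 0, 0, -1, -1, 0, 0, 0, 0, 0, -1, -1, 0, 0, 0, 0, 0, -1, -1])

```text
clock: 1.3
tool_pos: [229.8, -634.4, 230.8]
tcp_rot: [-0.0, 0.624, 0.781, 0.0]
force: [-0.3, -0.1, 0.7]
gripper_width: 0.002
gripper_force: 0.0
```

play_rows(deltas=[0, 0, 0, 0, 0, -0.4, -1, 0.96, 1, 0, 0, 0, 0, -1, 0.96, 1, 0, 0, 0, 0, -1, 0.96, 1, 0, 0, 0, 0, -1, 0.96, 1, 0, 0, 0, 0, -1, 0.96, 1, 0, 0, 0, 0, -1, 0.96, 1, 0, 0, 0, 0, -1, 0.96, 1, 0, 0, 0, 0, -1, 0.96, 1, 0, 0, 0, 0, -1, 0.96, 1, 0, 0, 0, 0, -1, 0.96, 1, 0, 0, 0, 0, -1, 0.96, 1, 0, 0, 0, 0, -1])

```text
clock: 2.5
tool_pos: [387.3, -372.1, 231.0]
tcp_rot: [-0.0, 0.608, 0.794, -0.0]
force: [0.1, -0.5, 0.1]
gripper_width: 0.001
gripper_force: 0.0
```

play_rows(deltas=[0.98, 1, 0, 0, 0, 0, -1, 0.98, 1, 0, 0, 0, 0, -1, 0.98, 1, 0, 0, 0, 0, -1, 0.98, 1, 0, 0, 0, 0, -1, 0.98, 1, 0, 0, 0, 0, -1, 0.98, 1, 0, 0, 0, 0, -1, 0.98, 1, 0, 0, 0, 0, -1, 0.98, 1, 0, 0, 0, 0, -1, 0.98, 1, 0, 0, 0, 0, -1, 0.98, 1, 0, 0, 0, 0, -1, 0.98, 1, 0, 0, 0, 0, -1, 0.98, 1, 0, 0, 0, 0, -1])

```text
clock: 3.7
tool_pos: [557.3, -82.3, 231.0]
tcp_rot: [-0.0, 0.608, 0.794, -0.0]
force: [0.5, -1.1, -0.4]
gripper_width: -0.0
gripper_force: 0.0
```

Run:
```python
from h import *
snap('wrist','w0'); P=world('wrist','w0'); z=P[...,2]
s=get_state(); print(s['tool_pos'])
m=(z>162)&(z<176)&(P[...,0]>480)
p=P[m]; print(len(p),np.percentile(p[:,2],[5,50,95])); rc=cv2.minAreaRect(p[:,:2].astype(np.float32)); print(rc,cv2.boxPoints(rc).round(1).tolist())
```

```text
[559.58122573 -76.90793211 231.28778969]
9508 [165.66772407 166.97936431 168.12900262]
((582.3790893554688, 29.104717254638672), (74.60176849365234, 76.8750991821289), 15.488739013671875) [[536.2000122070312, 56.20000076293945], [556.7000122070312, -17.899999618530273], [628.5999755859375, 2.0], [608.0999755859375, 76.0999984741211]]
```

View pics/w0.png

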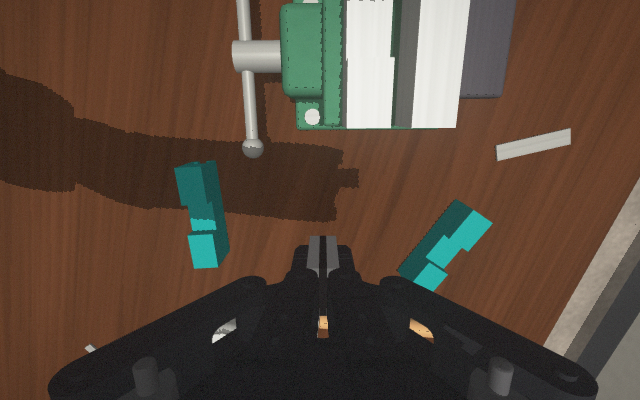

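The wrist view shows the -y ends of both bars at row 127, with the worn bar at columns 347–395. It agrees with the estimate. Next I descend to tip height 148 and come close to the end face.

play_rows(deltas=[0, 0.7, 0.8, 0, 0, 0, -1, 0, 0.7, 0.8, 0, 0, 0, -1, 0, 0, 0.8, 0, 0, 0, -1, 0, 0, 0.8, 0, 0, 0, -1, 0.6, 0, 0.8, 0, 0, 0, -1, 0.6, 0, 0.15, 0, 0, 0, -1, 0.6, 0, 0, 0, 0, 0, -1, 0.2, 0, 0, 0, 0, 0, -1, 0, 0, 0, 0, 0, 0, -1, 0, 0, 0, 0, 0, 0, -1])

```text
clock: 4.75
tool_pos: [574.0, -37.7, 149.0]
tcp_rot: [0.001, 0.608, 0.794, 0.0]
force: [-1.1, 0.7, 0.3]
gripper_width: 0.002
gripper_force: 0.0
```

play_rows(deltas=[0.1, 0, 0, 0, 0, 0, -1, 0.1, 0, 0, 0, 0, 0, -1, 0, 0, 0, 0, 0, 0, -1])

```text
clock: 5.05
tool_pos: [572.6, -33.3, 148.4]
tcp_rot: [-0.0, 0.607, 0.794, 0.0]
force: [-0.0, -0.0, -0.5]
gripper_width: 0.001
gripper_force: 0.0
```

Run:
```python
from h import *
s=get_state();p=s['tool_pos'];u=np.array([-.262,.965,0]);print(p,s['force'],(p-[571.2,-13.9,0])@u, s['force']@u)
```

```text
[572.58120315 -33.34164113 148.38008783] [-0.04580771 -0.03704274 -0.51053323] -19.123058917728184 -0.023744622624944138
```

play_rows(deltas=[0.1, 0, 0, 0, 0, 0, -1, 0.1, 0, 0, 0, 0, 0, -1, 0.05, 0, 0, 0, 0, 0, -1, 0.05, 0, 0, 0, 0, 0, -1, 0, 0, 0, 0, 0, 0, -1])

```text
clock: 5.55
tool_pos: [571.0, -27.5, 148.3]
tcp_rot: [-0.0, 0.607, 0.794, 0.0]
force: [0.2, 0.3, -0.3]
gripper_width: -0.004
gripper_force: 0.0
```

play_rows(deltas=[0.05, 0, 0, 0, 0, 0, -1, 0.05, 0, 0, 0, 0, 0, -1, 0, 0, 0, 0, 0, 0, -1])

```text
clock: 5.85
tool_pos: [570.4, -25.7, 148.3]
tcp_rot: [-0.0, 0.607, 0.794, -0.0]
force: [0.2, -0.3, 0.6]
gripper_width: 0.003
gripper_force: 0.0
```

play_rows(deltas=[0.05, 0, 0, 0, 0, 0, -1, 0, 0, 0, 0, 0, 0, -1])

```text
clock: 6.05
tool_pos: [570.3, -25.1, 148.3]
tcp_rot: [0.0, 0.608, 0.794, -0.0]
force: [1.0, -1.0, -0.2]
gripper_width: 0.0
gripper_force: 0.9
```

play_rows(deltas=[0.05, 0, 0, 0, 0, 0, -1, 0, 0, 0, 0, 0, 0, -1])

```text
clock: 6.25
tool_pos: [570.2, -25.1, 148.3]
tcp_rot: [0.001, 0.608, 0.794, -0.0]
force: [1.5, -4.4, -0.4]
gripper_width: 0.0
gripper_force: 2.5
```

play_rows(deltas=[0.05, 0, 0, 0, 0, 0, -1, 0, 0, 0, 0, 0, 0, -1])

```text
clock: 6.45
tool_pos: [570.1, -25.0, 148.4]
tcp_rot: [0.001, 0.608, 0.794, -0.001]
force: [1.9, -7.7, -0.4]
gripper_width: 0.002
gripper_force: 3.9
```

play_rows(deltas=[0.05, 0, 0, 0, 0, 0, -1, 0, 0, 0, 0, 0, 0, -1])

```text
clock: 6.65
tool_pos: [570.1, -24.9, 148.4]
tcp_rot: [0.001, 0.608, 0.794, -0.001]
force: [2.7, -9.2, -0.0]
gripper_width: -0.0
gripper_force: 5.2
```

play_rows(deltas=[0.05, 0, 0, 0, 0, 0, -1, 0, 0, 0, 0, 0, 0, -1])

```text
clock: 6.85
tool_pos: [570.0, -24.9, 148.5]
tcp_rot: [0.002, 0.609, 0.793, -0.001]
force: [3.6, -12.3, 0.5]
gripper_width: 0.002
gripper_force: 6.6
```

play_rows(deltas=[0.05, 0, 0, 0, 0, 0, -1, 0.05, 0, 0, 0, 0, 0, -1, 0, 0, 0, 0, 0, 0, -1])

```text
clock: 7.15
tool_pos: [569.9, -24.8, 148.6]
tcp_rot: [0.003, 0.609, 0.793, -0.002]
force: [4.7, -18.9, 1.2]
gripper_width: -0.001
gripper_force: 9.3
```

play_rows(deltas=[0.05, 0, 0, 0, 0, 0, -1, 0.05, 0, 0, 0, 0, 0, -1, 0, 0, 0, 0, 0, 0, -1])

```text
clock: 7.45
tool_pos: [569.7, -24.7, 148.7]
tcp_rot: [0.004, 0.61, 0.792, -0.002]
force: [6.3, -23.3, -0.1]
gripper_width: -0.0
gripper_force: 12.1
```

play_rows(deltas=[0.05, 0, 0, 0, 0, 0, -1, 0.05, 0, 0, 0, 0, 0, -1, 0, 0, 0, 0, 0, 0, -1])

```text
clock: 7.75
tool_pos: [569.6, -24.6, 148.8]
tcp_rot: [0.004, 0.611, 0.792, -0.003]
force: [8.2, -28.3, 2.3]
gripper_width: -0.002
gripper_force: 14.8
```

It is solid at 29 N with no travel, well above the click force, so it must come out at the -y end. I'll back off, go over the top, and push from the +y end.

play_rows(deltas=[-1, 0, 0, 0, 0, 0, -1, -1, 0, 0, 0, 0, 0, -1, 0, 0, -1, 0, 0, 0, -1, 0, 0, -1, 0, 0, 0, -1, 0.5, 0, -1, 0, 0, 0, -1, 1, 0, 0, 0, 0, 0, -1, 1, 0, 0, 0, 0, 0, -1, 1, 0, 0, 0, 0, 0, -1, 1, 0, 0, 0, 0, 0, -1, 1, 0, 0, 0, 0, 0, -1, 1, 0, 0, 0, 0, 0, -1, 1, 0, 0, 0, 0, 0, -1])

```text
clock: 8.95
tool_pos: [538.4, 92.2, 208.4]
tcp_rot: [-0.0, 0.607, 0.794, 0.0]
force: [0.4, 0.3, 0.8]
gripper_width: 0.001
gripper_force: 0.0
```

play_rows(deltas=[1, 0, 0, 0, 0, 0, -1, 1, 0, 0, 0, 0, 0, -1, 1, 0, 0, 0, 0, 0, -1, 0, 0, 0, 0, 0, 0, -1, 0, 0, 0, 0, 0, 0, -1])

```text
clock: 9.45
tool_pos: [522.9, 149.2, 208.3]
tcp_rot: [-0.0, 0.607, 0.795, -0.0]
force: [0.3, -0.6, -1.0]
gripper_width: 0.002
gripper_force: 0.0
```

Run:
```python
from h import *
snap('wrist','w1'); s=get_state();p=s['tool_pos'];u=np.array([-.262,.965,0]);w=np.array([.965,.262,0]);e=np.array([571.2,-13.9,0])
print(p,s['tcp_rot'],s['force'],(p-e)@u,(p-e)@w)
```

```text
[523.1582499  148.36245329 208.23604987] [ 7.15316242e-05  6.07569975e-01  7.94266128e-01 -1.95673496e-04] [-0.36119624 -0.41139423 -1.04302976] 169.17020595430952 -3.8475260841186363
```

View pics/w1.png

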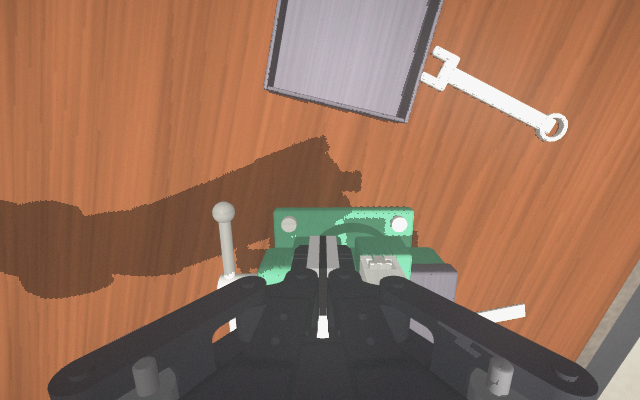

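The view shows the tool past the +y end of the vise, with the tray ahead in the frame. Now down, then a push toward -y.

play_rows(deltas=[0, 0.19, 1, 0, 0, 0, -1, 0, 0, 1, 0, 0, 0, -1, 0, 0, 1, 0, 0, 0, -1, -0.6, 0, 0, 0, 0, 0, -1, -0.4, 0, 0, 0, 0, 0, -1, -0.25, 0, 0, 0, 0, 0, -1, 0, 0, 0, 0, 0, 0, -1, 0, 0, 0, 0, 0, 0, -1])

```text
clock: 10.3
tool_pos: [533.7, 125.7, 149.1]
tcp_rot: [0.0, 0.608, 0.794, 0.001]
force: [-0.3, -0.1, 0.5]
gripper_width: 0.002
gripper_force: 0.0
```

play_rows(deltas=[-0.1, 0, 0, 0, 0, 0, -1, -0.1, 0, 0, 0, 0, 0, -1, -0.05, 0, 0, 0, 0, 0, -1, -0.05, 0, 0, 0, 0, 0, -1, 0, 0, 0, 0, 0, 0, -1])

```text
clock: 10.8
tool_pos: [534.9, 119.9, 148.3]
tcp_rot: [-0.0, 0.608, 0.794, -0.0]
force: [1.1, -0.3, -0.6]
gripper_width: -0.002
gripper_force: 0.0
```

play_rows(deltas=[-0.1, 0, 0, 0, 0, 0, -1, 0, 0, 0, 0, 0, 0, -1])

```text
clock: 11.0
tool_pos: [535.4, 117.8, 148.2]
tcp_rot: [0.0, 0.608, 0.794, -0.0]
force: [-0.1, 0.3, 0.1]
gripper_width: 0.002
gripper_force: 0.0
```

play_rows(deltas=[-0.1, 0, 0, 0, 0, 0, -1, 0, 0, 0, 0, 0, 0, -1])

```text
clock: 11.2
tool_pos: [536.0, 115.9, 148.3]
tcp_rot: [-0.0, 0.608, 0.794, -0.0]
force: [-0.1, 1.2, 0.7]
gripper_width: -0.004
gripper_force: 0.0
```

play_rows(deltas=[-0.1, 0, 0, 0, 0, 0, -1, 0, 0, 0, 0, 0, 0, -1])

```text
clock: 11.4
tool_pos: [536.5, 114.2, 148.3]
tcp_rot: [-0.0, 0.608, 0.794, 0.0]
force: [-0.6, 0.8, -0.2]
gripper_width: 0.003
gripper_force: 0.5
```

play_rows(deltas=[-0.1, 0, 0, 0, 0, 0, -1, 0, 0, 0, 0, 0, 0, -1])

```text
clock: 11.6
tool_pos: [537.0, 113.6, 148.6]
tcp_rot: [-0.0, 0.607, 0.795, 0.001]
force: [-1.7, 4.5, 2.6]
gripper_width: -0.001
gripper_force: 2.4
```

play_rows(deltas=[-0.1, 0, 0, 0, 0, 0, -1, 0, 0, 0, 0, 0, 0, -1])

```text
clock: 11.8
tool_pos: [537.5, 112.6, 148.8]
tcp_rot: [-0.001, 0.607, 0.795, 0.001]
force: [-2.5, 7.0, 3.0]
gripper_width: 0.005
gripper_force: 3.6
```

play_rows(deltas=[-0.1, 0, 0, 0, 0, 0, -1, 0, 0, 0, 0, 0, 0, -1])

```text
clock: 12.0
tool_pos: [538.1, 109.1, 148.5]
tcp_rot: [-0.0, 0.607, 0.795, 0.0]
force: [-0.4, 1.7, 1.5]
gripper_width: -0.001
gripper_force: 1.0
```

play_rows(deltas=[-0.1, 0, 0, 0, 0, 0, -1, 0, 0, 0, 0, 0, 0, -1])

```text
clock: 12.2
tool_pos: [538.6, 105.4, 148.2]
tcp_rot: [0.0, 0.608, 0.794, -0.0]
force: [-0.4, 0.5, -0.3]
gripper_width: -0.003
gripper_force: 0.0
```

It clicked out at about 7.5 N on the sensor, and now slides freely. Pushing it on toward -y.

play_rows(deltas=[-0.3, 0, 0, 0, 0, 0, -1, -0.4, 0, 0, 0, 0, 0, -1, -0.4, 0, 0, 0, 0, 0, -1, -0.4, 0, 0, 0, 0, 0, -1, -0.4, 0, 0, 0, 0, 0, -1, -0.4, 0, 0, 0, 0, 0, -1, -0.4, 0, 0, 0, 0, 0, -1, -0.4, 0, 0, 0, 0, 0, -1, -0.4, 0, 0, 0, 0, 0, -1, -0.2, 0, 0, 0, 0, 0, -1, 0, 0, 0, 0, 0, 0, -1, 0, 0, 0, 0, 0, 0, -1])

```text
clock: 13.4
tool_pos: [557.9, 34.9, 148.3]
tcp_rot: [0.0, 0.608, 0.794, -0.0]
force: [-0.6, 0.2, -0.2]
gripper_width: -0.001
gripper_force: 0.0
```

Run:
```python
from h import *
s=get_state();p=s['tool_pos'];u=np.array([-.262,.965,0]);w=np.array([.965,.262,0]);e=np.array([571.2,-13.9,0])
print(p,s['force'],(p-e)@u,(p-e)@w)
snap('top','t1'); P=world('top','t1'); q=(P-e); a=q@u; b=q@w; z=P[...,2]
m=(z>150)&(z<175)&(abs(b)<14)&(a<40)&(a>-130); print(np.percentile(a[m],[0,1,50,100]),m.sum())
```

```text
[557.86347043  34.91447304 148.25027551] [-0.55733718  0.22197476 -0.24052264] 50.60013723451599 -0.08035909624545115Traceback (most recent call last):
  File "<stdin>", line 5, in <module>
    return _quantile_unchecked(
        a, q, axis, out, overwrite_input, method, keepdims, weights)
    return _ureduce(a,
                    func=_quantile_ureduce_func,
    ...<5 lines>...
                    overwrite_input=overwrite_input,
                    method=method)
    r = func(a, **kwargs)
    result = _quantile(arr,
                       quantiles=q,
    ...<2 lines>...
                       out=out,
                       weights=wgt)
    slices_having_nans = np.isnan(arr[-1, ...])
                                  ~~~^^^^^^^^^
IndexError: index -1 is out of bounds for axis 0 with size 0
```

play_rows(deltas=[0.3, 0, 0, 0, 0, 0, -1, 0, 0, -1, 0, 0, 0, -1, 0, 0, -1, 0, 0, 0, -1, 0, 0, -1, 0, 0, 0, -1, -1, 0, -0.3, 0, 0, 0, 0.5, -1, 0, 0, 0, 0, 0, 0.5, -1, 0, 0, 0, 0, 0, 0.5, -1, 0, 0, 0, 0, 0, 0.5, -0.4, 0, 0, 0, 0, 0, 0.5, 0, 0, 0, 0, 0, 0, 0.5, 0, 0, 0, 0, 0, 0, 0.5])

```text
clock: 14.55
tool_pos: [579.2, -42.7, 214.3]
tcp_rot: [-0.0, 0.607, 0.795, 0.0]
force: [-0.4, -0.1, 0.2]
gripper_width: 0.751
gripper_force: 0.0
```

Run:
```python
from h import *
snap('wrist','w2')
snap('scene','s2',(210,150,350,260),4)
s=get_state();p=s['tool_pos'];u=np.array([-.262,.965,0]);w=np.array([.965,.262,0]);e=np.array([571.2,-13.9,0])
print(p,s['gripper_width'],(p-e)@u,(p-e)@w)
```

```text
[579.19252735 -42.54512722 214.37965046] 0.7508439500156208 -29.736589934342497 0.20776555560039794
```

View pics/w2.png

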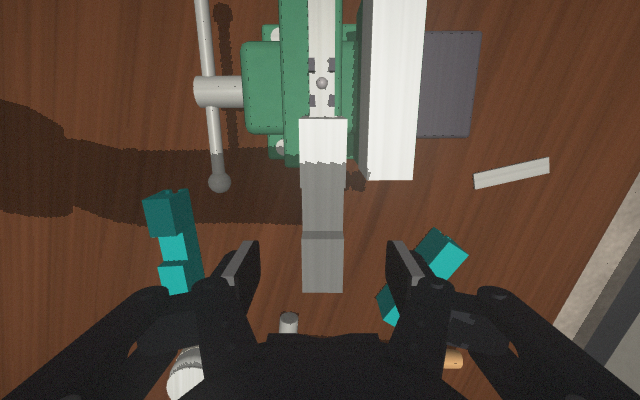

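View pics/s2.png

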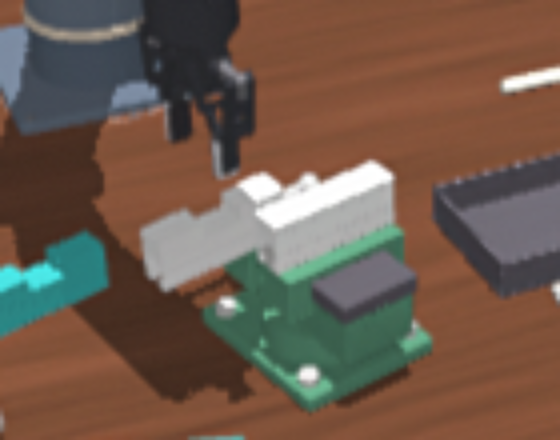

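The wrist view shows the bar sticking out well past the jaw (columns 302–345, rows 118–292), centred between the fingers. The good bar is in place. Descend and grip.

play_rows(deltas=[0, 0, 1, 0, 0, 0, 0.5, 0, 0, 1, 0, 0, 0, 0.5, 0, 0, 1, 0, 0, 0, 0.5, 0, 0, 1, 0, 0, 0, 0.5, 0, 0, 0.3, 0, 0, 0, 0.5, 0, 0, 0, 0, 0, 0, 0.2, 0, 0, 0, 0, 0, 0, -0.1, 0, 0, 0, 0, 0, 0, -1, 0, 0, 0, 0, 0, 0, -1, 0, 0, 0, 0, 0, 0, -1, 0, 0, 0, 0, 0, 0, -1])

```text
clock: 15.75
tool_pos: [580.1, -43.8, 129.4]
tcp_rot: [0.001, 0.607, 0.794, 0.001]
force: [-0.8, 0.5, 6.9]
gripper_width: 0.336
gripper_force: 61.9
```

play_rows(deltas=[0, 0, 0, 0, 0, 0, -1, 0, 0, 0, 0, 0, 0, -1, 0, 0, 0, 0, 0, 0, -1])

```text
clock: 16.05
tool_pos: [580.1, -43.8, 129.5]
tcp_rot: [0.001, 0.607, 0.794, 0.001]
force: [-0.8, 0.6, 7.1]
gripper_width: 0.336
gripper_force: 61.9
```

play_rows(deltas=[-0.2, 0, -0.07, 0, 0, 0, -1, -0.3, 0, 0, 0, 0, 0, -1, -0.3, 0, 0, 0, 0, 0, -1, -0.3, 0, 0, 0, 0, 0, -1, -0.3, 0, 0, 0, 0, 0, -1, 0, 0, 0, 0, 0, 0, -1])

```text
clock: 16.65
tool_pos: [586.9, -72.6, 129.5]
tcp_rot: [0.0, 0.608, 0.794, -0.0]
force: [-0.7, 0.2, -2.3]
gripper_width: 0.337
gripper_force: 60.7
```

play_rows(deltas=[-0.3, 0, 0, 0, 0, 0, -1, -0.3, 0, 0, 0, 0, 0, -1, -0.3, 0, 0, 0, 0, 0, -1, -0.5, 0, 0, 0, 0, 0, -1, -0.7, 0, 0, 0, 0, 0, -1, -0.3, 0, 0, 0, 0, 0, -1, 0, 0, 0, 0, 0, 0, -1])

```text
clock: 17.35
tool_pos: [599.4, -119.3, 129.5]
tcp_rot: [0.0, 0.608, 0.794, -0.0]
force: [-0.4, -0.3, -2.2]
gripper_width: 0.337
gripper_force: 60.7
```

Free of the rail. Lift, turn to align with the tray, and carry across.

play_rows(deltas=[0, 0, -0.5, 0, 0, 0, -1, 0, 0, -1, 0, 0, 0, -1, 0, 0, -1, 0, 0, 0, -1, 0, 0, -1, 0, 0, 0, -1, 0, 0, -1, 0, 0, 0.65, -1, 0, 0, -0.5, 0, 0, 0.65, -1, 0, 0, 0, 0, 0, 0.6, -1, 0.5, -0.1, 0, 0, 0, 0, -1, 1, -0.15, 0, 0, 0, 0, -1, 1, -0.15, 0, 0, 0, 0, -1, 1, -0.15, 0, 0, 0, 0, -1, 1, -0.15, 0, 0, 0, 0, -1])

```text
clock: 18.55
tool_pos: [581.2, -25.7, 229.9]
tcp_rot: [-0.0, 0.692, 0.721, 0.0]
force: [0.0, 0.7, -1.7]
gripper_width: 0.338
gripper_force: 60.9
```

play_rows(deltas=[1, -0.15, 0, 0, 0, 0, -1, 1, -0.15, 0, 0, 0, 0, -1, 1, -0.15, 0, 0, 0, 0, -1, 1, -0.15, 0, 0, 0, 0, -1, 1, -0.15, 0, 0, 0, 0, -1, 1, -0.15, 0, 0, 0, 0, -1, 1, -0.15, 0, 0, 0, 0, -1, 1, -0.15, 0, 0, 0, 0, -1, 1, -0.15, 0, 0, 0, 0, -1, 1, -0.15, 0, 0, 0, 0, -1, 1, -0.2, 0, 0, 0, 0, -1, 1, -0.2, 0, 0, 0, 0, -1])

```text
clock: 19.75
tool_pos: [533.7, 212.3, 229.9]
tcp_rot: [-0.0, 0.692, 0.721, -0.0]
force: [-0.3, -0.3, -2.2]
gripper_width: 0.341
gripper_force: 60.9
```

play_rows(deltas=[1, -0.2, 0, 0, 0, 0, -1, 1, -0.2, 0, 0, 0, 0, -1, 1, -0.2, 0, 0, 0, 0, -1, 1, -0.2, 0, 0, 0, 0, -1, 0.6, -0.2, 0, 0, 0, 0, -1, 0.2, 0, 0, 0, 0, 0, -1, 0, 0, 0, 0, 0, 0, -1, 0, 0, 0, 0, 0, 0, -1])

```text
clock: 20.55
tool_pos: [511.9, 304.5, 229.6]
tcp_rot: [0.0, 0.694, 0.72, -0.0]
force: [0.9, -0.1, -2.6]
gripper_width: 0.338
gripper_force: 60.9
```

Run:
```python
from h import *
snap('wrist','w3'); P=world('wrist','w3'); z=P[...,2]
snap('top','t3')
s=get_state(); print(s['tool_pos'],s['tcp_rot'],s['gripper_width'],s['gripper_force'],s['force'],s['clock'])
m=(z>33)&(z<46)&(P[...,1]>200)
p=P[m][:,:2]; print(len(p),p.min(0),p.max(0),cv2.minAreaRect(p.astype(np.float32)))
```

```text
[512.04098196 304.42242904 229.63144245] [ 2.50558456e-04  6.94373297e-01  7.19614902e-01 -2.32900936e-04] 0.33662858343505986 60.88764488697052 [ 0.11473543  0.25182626 -3.5534581 ] 20.65
2377 [432.21605607 227.22218848] [589.66589874 431.92526364] ((511.17559814453125, 329.5133056640625), (150.48388671875, 199.95358276367188), 2.2825846672058105)
```

View pics/w3.png

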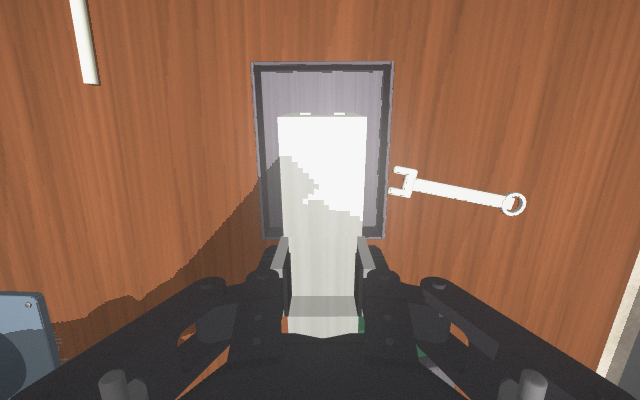

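The bar is held level above the tray, slightly short in y (the bar at rows 115–335, the tray at 62–240). Tray centre refined to (511,329.5). Shift +17 mm and lower.

play_rows(deltas=[0.85, 0, 0.5, 0, 0, 0, -1, 0, 0, 1, 0, 0, 0, -1, 0, 0, 1, 0, 0, 0, -1, 0, 0, 1, 0, 0, 0, -1, 0, 0, 1, 0, 0, 0, -1, 0, 0, 1, 0, 0, 0, -1, 0, 0, 1, 0, 0, 0, -1, 0, 0, 1, 0, 0, 0, -1, 0, 0, 1, 0, 0, 0, -1, 0, 0, 1, 0, 0, 0, -1, 0, 0, 0.4, 0, 0, 0, -1, 0, 0, 0, 0, 0, 0, -1])

```text
clock: 21.85
tool_pos: [510.8, 321.7, 30.8]
tcp_rot: [-0.0, 0.694, 0.72, -0.001]
force: [-0.7, -0.4, -1.8]
gripper_width: 0.334
gripper_force: 60.8
```

play_rows(deltas=[0, 0, 0.2, 0, 0, 0, -1, 0, 0, 0.2, 0, 0, 0, -1, 0, 0, 0.1, 0, 0, 0, -1, 0, 0, 0, 0, 0, 0, -1])

```text
clock: 22.25
tool_pos: [511.0, 322.6, 21.8]
tcp_rot: [0.0, 0.694, 0.72, 0.0]
force: [0.5, -0.4, -3.2]
gripper_width: 0.335
gripper_force: 60.8
```

play_rows(deltas=[0, 0, 0.1, 0, 0, 0, -1, 0, 0, 0, 0, 0, 0, -1])

```text
clock: 22.45
tool_pos: [511.0, 322.6, 19.7]
tcp_rot: [-0.0, 0.694, 0.72, -0.0]
force: [-0.3, -0.8, -1.7]
gripper_width: 0.338
gripper_force: 60.8
```

play_rows(deltas=[0, 0, 0.1, 0, 0, 0, -1, 0, 0, 0.05, 0, 0, 0, -1, 0, 0, 0, 0, 0, 0, -1])

```text
clock: 22.75
tool_pos: [511.1, 322.8, 17.0]
tcp_rot: [0.0, 0.694, 0.72, 0.0]
force: [-1.4, 0.2, 2.7]
gripper_width: 0.338
gripper_force: 61.7
```

play_rows(deltas=[0, 0, 0.05, 0, 0, 0, -1, 0, 0, 0.05, 0, 0, 0, -1, 0, 0, 0, 0, 0, 0, -1])

```text
clock: 23.05
tool_pos: [511.3, 323.6, 15.5]
tcp_rot: [-0.0, 0.694, 0.72, 0.001]
force: [-1.6, 1.4, 7.2]
gripper_width: 0.337
gripper_force: 62.2
```

play_rows(deltas=[0, 0, 0.05, 0, 0, 0, -1, 0, 0, 0.05, 0, 0, 0, -1, 0, 0, 0, 0, 0, 0, -1])

```text
clock: 23.35
tool_pos: [511.3, 324.0, 14.8]
tcp_rot: [0.0, 0.694, 0.72, 0.001]
force: [-5.4, -0.9, 20.9]
gripper_width: 0.338
gripper_force: 64.2
```

Seated on the tray floor. Ease the load and open.

play_rows(deltas=[0, 0, -0.07, 0, 0, 0, -1, 0, 0, 0, 0, 0, 0, -0.2, 0, 0, 0, 0, 0, 0, 0, 0, 0, 0, 0, 0, 0, 0.2, 0, 0, 0, 0, 0, 0, 0.2, 0, 0, 0, 0, 0, 0, 0.2])

```text
clock: 23.95
tool_pos: [510.9, 322.5, 13.9]
tcp_rot: [-0.0, 0.694, 0.72, -0.0]
force: [-0.3, 0.1, -0.3]
gripper_width: 0.599
gripper_force: 0.0
```

play_rows(deltas=[0, 0, -0.3, 0, 0, 0, 0.2, 0, 0, -0.6, 0, 0, 0, 0.2, 0, 0, -1, 0, 0, 0, 0.2, 0, 0, -1, 0, 0, 0, 0.2, 0, 0, -1, 0, 0, 0, 0.2, 0, 0, -1, 0, 0, 0, 0.2, 0, 0, -1, 0, 0, 0, 0.2, 0, 0, -1, 0, 0, 0, 0.2, 0, 0, -1, 0, 0, 0, 0.2, 0, 0, -1, 0, 0, 0, 0.2, 0, 0, 0, 0, 0, 0, 0.2])

```text
clock: 25.05
tool_pos: [512.0, 323.7, 196.0]
tcp_rot: [0.0, 0.694, 0.72, 0.003]
force: [0.8, 0.6, 0.2]
gripper_width: 0.599
gripper_force: 0.0
```

Run:
```python
from h import *
snap('wrist','w4'); P=world('wrist','w4'); z=P[...,2]
s=get_state(); print(s['tool_pos'],s['gripper_width'],s['force'])
m=(z>46)&(z<60)&(P[...,1]>230)&(P[...,1]<430)&(P[...,0]>440)&(P[...,0]<580)
p=P[m]; print(len(p),np.percentile(p[:,2],[2,50,98]),cv2.minAreaRect(p[:,:2].astype(np.float32)))
```

```text
[511.47105333 323.15491694 194.27452876] 0.6012316095340444 [-0.13502515  0.12706562 -0.25684421]
2647 [49.35038936 50.99517961 52.42879739] ((511.19488525390625, 331.3616943359375), (29.662588119506836, 123.95471954345703), 1.8844928741455078)
```

View pics/w4.png

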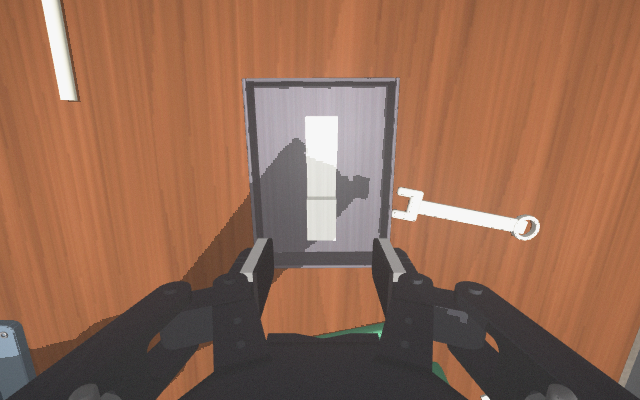

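The bar lies flat and centred in the tray (columns 305–337, rows 116–240), top at 51 mm, and the gripper is clear.

```bash
python3 -c "
from cell import job
print(job.job_done())"
```

```text
the job is handed in; nothing more can be done
None
```

The worn bar is off the vise, slid out at its -y end (the +y way was solid at about 29 N), and lies flat in the tray nearest the base. I left the good bar in place, and the job was handed in at about 25 s with no verdict returned.

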